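Roll the hexagonal sample housing port-up

TASK

The hexagonal metal sample housing on the grey bench mat is lying with its filling port turned away underneath. Roll it over on the mat, one face at a time and letting it settle on each face, until the face with the round port is on top, ready to be filled. Do not lift it off the mat, leave it lying wholly on the mat, and do not disturb the glassware and the little bottle standing there.

Things in the scene. Friction and masses are not known exactly. Their poses are not given: they have to be found in the camera images.
- housing: Rigid aluminium hexagonal prism, 50 mm across flats (57.7 across corners, faces 28.9 wide), 150 long, about 0.45 kg, dark trim band near each end. Origin: its centre, 25 mm above the mat when lying flat. x runs along the prism; z is the outward normal of the port face. Starts with the port face 120 degrees from up, so the short way is two faces; each face rolls 28.9 mm sideways.
- port (a point): centre of the housing's port face, 25 mm from the origin along its z: a dark round flange 25 mm across, nearly flush, between two groups of four screw heads; the other five faces are plain. Starts on a lower slanting side. A brass barb 8 mm across sticks 12 mm out of each end, 14 mm off centre towards the port face, showing the port's side.
- end_a (a point): centre of the housing's end at +75 mm on its x axis (the barb is not included)
- end_b (a point): centre of the housing's end at -75 mm on its x axis
- mat: Grey rubber-like bench mat, fixed, 380 mm along its x, 320 mm along its y, 4 mm thick. Origin at the centre of its underside, on the bench (its top is 4 mm above the bench). The housing lies within about 15 degrees of the mat's x axis, near the middle. It may lie at any angle on the bench.
- beaker: small open glass beaker, 48 mm across, 62 mm high, loose, standing on the mat beyond one end of the housing. Origin at the centre of its foot, z up.
- flask: small conical glass flask, 52 mm across its foot, 72 mm high, loose, standing on the mat beyond the other end of the housing. Origin at the centre of its foot, z up.
- reagent: small white plastic jar with a lid, 38 mm across, 68 mm high, loose, standing on the mat near the edge towards which the short way of rolling leads, clear of where two faces of rolling end. Origin at the centre of its foot, z up.
Not all that is in view belongs to the job. What is shaped like the reagent but black is not meant.

How it is judged (in metres and radians):
On the way:
1. the housing has settled on a face with the port face next to the top one (slanting upwards, 60 degrees from up, within 10 degrees) (angle between housing's own z axis and vertical between 0.87 and 1.22 rad and angular speed of housing below 0.3 rad/s), for 0.2 s.
At the end, for the whole second after the job is handed in: The housing lies at rest on the mat with its port face up (within 6 degrees), its origin 24 to 34 mm above the bench and the centres of both its ends over the mat (at least 10 mm inside its long edges); beaker, flask and jar stand upright (angle between housing's own z axis and vertical below 0.1 rad and height (world z) of housing between 0.024 and 0.034 m and x of end_a in the frame of mat between -0.19 and 0.19 m and y of end_a in the frame of mat between -0.15 and 0.15 m and x of end_b in the frame of mat between -0.19 and 0.19 m and y of end_b in the frame of mat between -0.15 and 0.15 m and linear speed of housing below 0.02 m/s and angular speed of housing below 0.2 rad/s and angle between each of beaker, flask, reagent's own z axis and vertical below 0.2 rad); the robot touches nothing.
It fails at once if the housing is lifted off the mat (its centre more than 55 mm above the bench) (height (world z) of housing above 0.055 m).
It fails at once if the beaker, flask or jar is pushed more than 25 mm or knocked over (distance of any of beaker, flask, reagent from where it was at the start of the episode above 0.025 m or angle between any of beaker, flask, reagent's own z axis and vertical above 0.6 rad).
It also fails if it takes over 51 s, if anything falls off the work surface, if the arm or the gripper's body presses on something with over 40 N, if the wrist force passes 120 N, or if a joint passes its speed limit or range.

ROBOT

A 6-joint arm with a two-finger parallel gripper is mounted at the origin on the work surface. World frame = base frame: x ahead of the robot, y to its left, z up, the work surface at z = 0. Lengths are in mm, angles in rad, forces in N, time in s.
With the tool pointing down it reaches from about 325 to 900 mm from the base axis. Payload 6.1 kg.
Tool frame: the origin (TCP) lies midway between the tips of the shut fingers; the grasp point (between the pads) lies grip_depth behind it (grip_depth is the distance from the TCP to the grasp point, in mm); z points along the fingers, y is the line along which they close (so a half turn about z gives the same grasp; the last joint's range is limited). The gripper opens to 85 mm and grips with 20 to 120 N. Pads are 22 mm wide; open, the fingers measure 114 mm over their backs; the gripper's body (76 mm by 85 mm) begins 54 mm behind the grasp point. The pads swing forward as they close: fully open they stand 13 mm farther back than shut.
Start: joints at [1.177, 0.22, 1.526, -0, 1.395, -0.126], TCP at [165.38, 602.715, 231.3] pointing down, gripper open.
Joint ranges: [-2.98, 2.98], [-0.91, 2.08], [0.09, 2.57], [-1.24, 4.39], [0.2, 2.65], [-2.68, 2.68]. Speed limits (rad/s): [2.57, 2.57, 3.01, 3.14, 3.14, 3.14].

INTERFACE

Orientations are given as a unit quaternion [x, y, z, w].
In Python, from plant import read_state, grab_frame, hand_in, grip_depth gives the robot as it stands.
- The arm moves only by the tool apply_moves, never from a script. Its argument "steps" is a list of rows, each an object with "grip": the opening, from -1 (shut) to 1 (fully open); "slide": the shift along the tool's x, y, z in units of 40 mm (1.0 is 40 mm), a list of three; "yaw": the turn about the tool's z in units of 6 degrees (1.0 is 6 degrees). A call has 1 to 8 rows; each row shifts and turns the commanded pose from where the row before left it, along the tool's axes as they then stand; what a row does not reach is not made up. A row lasts 1/10 s, in which the tool goes at most 50 mm and 8.59 degrees, less where a joint would pass 70% of its speed; a pose out of reach is approached as far as the arm can. A call is refused whole if a number of a shift passes 1 or a number of a turn 1, either way. A call with a gripper value outside its range is refused whole. The fingers move at their own pace and stop on an object; "grip_force" is the grip in N (left out, the last holds). Time passes only in rows, so rows that do not move let the fingers close. It gives the time, the measured TCP pose, the force, the opening and the grip force at its end, in the units of the state.
- read_state(): the state, without advancing time (a new reading comes with each control period).
- grab_frame(name): name is "side" or "top" or "wrist"; returns a dict with "color" (420x560x3 uint8, red, green, blue), "fovy" (degrees; the focal length in pixels is half the picture's height over the tangent of half this angle, whatever the lens; pixels are square), "cx", "cy" (the principal point, pixels), "R" (3x3) and "t" (3): a world point X has camera coordinates R X + t. Camera axes: x right, y down, z forward; pixel columns grow to the right and rows downward; lengths in mm; the calibration is good to about 2 mm. A picture is of the moment at which its call begins. There is no depth.
- hand_in(): hands the job in; it is judged then, once.
The state is a dict: "clock": time; "joints": joint angles; "joint_vel": joint speeds; "effort": joint torques, N m; "tool_pos": TCP position; "tool_rot": TCP orientation; "contact_force": force on the tool from outside, world axes, zero at the start; "wrist_torque": the same for the moment, N m; "opening": finger opening in mm; "gripper_force": force on a finger pad.
Only numpy, scipy, OpenCV 4.12 (cv2) and the standard library are available. Lean on these libraries where they do the work, as an engineer would, in place of code of your own. Each camera call takes 0.05 s, during which the arm holds its last target. There are 200 camera calls.

## Working session

There is one attempt and no reset: what is moved stays moved. The work goes in short steps, Python scripts to look and compute and a tool call to move; the robot and the scene stay as the last step left them, time stands still between calls to the robot, and variables do not carry over. Pictures are saved under pics/ and viewed, at most 10 in all, crops included, and the job is handed in when it is done.

Besides the shell and the picture viewer there is one more tool, called after "Emit:" by a JSON object that holds its "name" and its "arguments", one argument or row to a line. apply_moves: Moves the arm, as the interface text tells. Its arguments: {"type":"object","properties":{"steps":{"type":"array","items":{"type":"object","properties":{"grip":{"type":"number"},"slide":{"type":"array","items":{"type":"number"}},"yaw":{"type":"number"}}}},"grip_force":{"type":"number"}},"required":["steps"]}

```bash
mkdir -p pics; ls; cat > h.py <<'E'
import numpy as np, cv2
from plant import read_state, grab_frame, hand_in, grip_depth
def K(f):
    F=f["color"].shape[0]/2/np.tan(np.radians(f["fovy"])/2); return F
def ray(f,u,v,z):
    R=np.array(f["R"]);t=np.array(f["t"]);F=K(f)
    c=-R.T@t; d=R.T@np.array([(u-f["cx"])/F,(v-f["cy"])/F,1])
    return c+d*(z-c[2])/d[2]
def proj(f,X):
    p=np.array(f["R"])@np.array(X,float)+np.array(f["t"]);F=K(f)
    return f["cx"]+F*p[0]/p[2], f["cy"]+F*p[1]/p[2]
def save(f,n): cv2.imwrite("pics/"+n+".png",f["color"][:,:,::-1])
E
python3 - <<'E'
from h import *
import pickle
for n in("top","side"):
    f=grab_frame(n);save(f,n+"0");pickle.dump(f,open(n+"0.pkl","wb"))
    print(n,f["fovy"],-np.array(f["R"]).T@f["t"])
s=read_state();print(s,grip_depth)
E
```

```text
pics
top 43.18930274381985 [ 458.59077504  -51.25635863 1069.49340203]
side 57.94357055530316 [ 522.666418   -742.64849622  498.72608052]
{'clock': 0.1, 'joints': array([ 1.17688210e+00,  2.21171619e-01,  1.52749130e+00,  3.14710013e-05,
        1.39468017e+00, -1.26073789e-01]), 'joint_vel': array([-0.00093809, -0.00312836, -0.00196317, -0.00053348, -0.00029097,
        0.00179399]), 'effort': array([ 1.24271766e-03, -4.98248756e+01, -3.90546405e+01, -1.97817853e-04,
        5.80113439e-03,  3.33184164e-05]), 'tool_pos': array([165.17681572, 602.22358155, 230.29639589]), 'tool_rot': array([ 1.33522971e-01,  9.91045332e-01, -8.41821835e-04, -2.39965709e-04]), 'contact_force': array([-0.63008889, -1.28622801, -0.38420885]), 'wrist_torque': array([ 0.01646133, -0.03088223,  0.00234716]), 'gripper_force': 0.0, 'opening': 85.6521308711759} 18.700000000000003
```

View pics/top0.png

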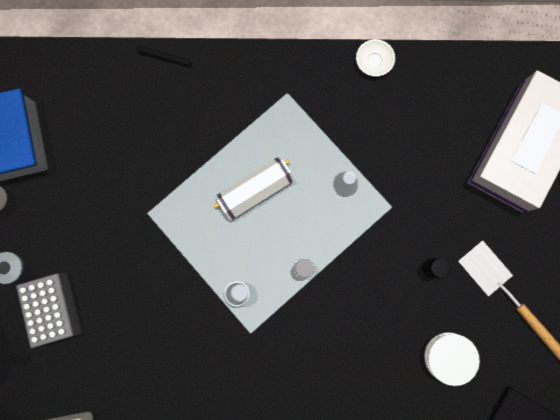

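View pics/side0.png

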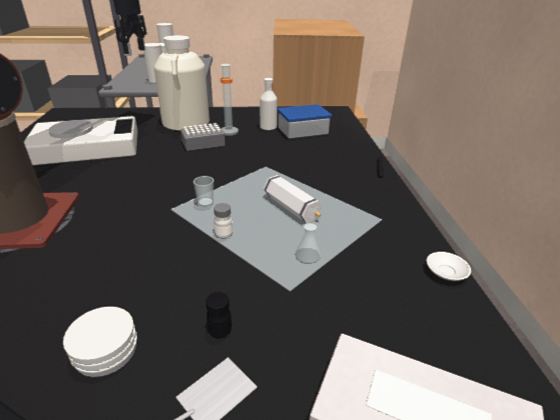

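Top view: the housing is at (254,190), barbs at (287,162) and (217,206), beaker at (237,293), flask at (346,182) and reagent jar at (304,268). There are two jar-shaped things: the one on the mat at top (304,268) / side (222,222) has a white body and fits. The black one at top (437,268) / side (218,315), off the mat, does not. I'll confirm in one crop and measure.

```bash
python3 - <<'E'
from h import *
import pickle
t=pickle.load(open("top0.pkl","rb"));s=pickle.load(open("side0.pkl","rb"))
a=cv2.resize(t["color"][85:340,140:400],(400,392),interpolation=cv2.INTER_CUBIC)
b=cv2.resize(s["color"][160:280,170:390],(733,400),interpolation=cv2.INTER_CUBIC)[:, :]
a=cv2.resize(t["color"][140:320,190:370],(400,400),interpolation=cv2.INTER_CUBIC)
b=cv2.resize(s["color"][165:270,185:335],(400,280),interpolation=cv2.INTER_CUBIC)
c=np.zeros((400,800,3),np.uint8);c[:,:400]=a;c[:280,400:]=b
cv2.imwrite("pics/crop0.png",c[:,:,::-1])
# mat
for k,v in dict(m1=(288,94),m2=(391,207),m3=(250,333),m4=(149,213)).items(): print(k,ray(t,*v,4).round(0))
hsv=cv2.cvtColor(t["color"],cv2.COLOR_RGB2HSV)
m=cv2.inRange(hsv,(5,120,80),(30,255,255));m[:, :190]=0;m[:,320:]=0;m[:140]=0;m[230:]=0
n,_,st,ce=cv2.connectedComponentsWithStats(m);print("barbs",[(st[i,4],ce[i].round(1)) for i in range(1,n)])
hs=cv2.cvtColor(s["color"],cv2.COLOR_RGB2HSV)
m=cv2.inRange(hs,(5,120,80),(30,255,255));m[:,:250]=0;m[:,340:]=0;m[:165]=0;m[240:]=0
n,_,st,ce=cv2.connectedComponentsWithStats(m);print("sidebarbs",[(st[i,4],ce[i].round(1)) for i in range(1,n)])
# white top face of housing
m=cv2.inRange(t["color"],(215,205,205),(255,255,255));m[:, :190]=0;m[:,320:]=0;m[:140]=0;m[230:]=0
cn=max(cv2.findContours(m,0,1)[0],key=cv2.contourArea);r=cv2.minAreaRect(cn);print(r)
for p in cv2.boxPoints(r): print(p.round(1),ray(t,*p,54).round(0))
print("ctr",ray(t,*r[0],54).round(0))
for z in(18,32):
  print(z,[ray(t,*p,z).round(1) for p in((287,162),(217,206))])
print("jar",ray(t,304,268,72),"beaker",ray(t,237,293,66),"flask top",ray(t,349,177,76))
E
```

```text
m1 [826. -41.   4.]
m2 [ 592. -252.    4.]
m3 [339.  28.   4.]
m4 [575. 238.   4.]
barbs [(np.int32(12), array([286.5, 161.5])), (np.int32(16), array([216.4, 205. ]))]
sidebarbs [(np.int32(11), array([317.4, 213.5]))]
((253.4262237548828, 185.68853759765625), (15.709662437438965, 65.34895324707031), 58.24052047729492)
[221.5 196.2] [603.  85.  54.]
[277.1 161.8] [672. -22.  54.]
[285.3 175.2] [646. -38.  54.]
[229.8 209.6] [578.  68.  54.]
ctr [625.  23.  54.]
18 [array([679.7, -40.7,  18. ]), array([588.7,  98.3,  18. ])]
32 [array([676.7, -40.8,  32. ]), array([586.9,  96.3,  32. ])]
jar [467.08907111 -75.48699433  72.        ] beaker [418.9552165   49.40390682  66.        ] flask top [ 639.73458171 -159.18068051   76.        ]
```

View pics/crop0.png

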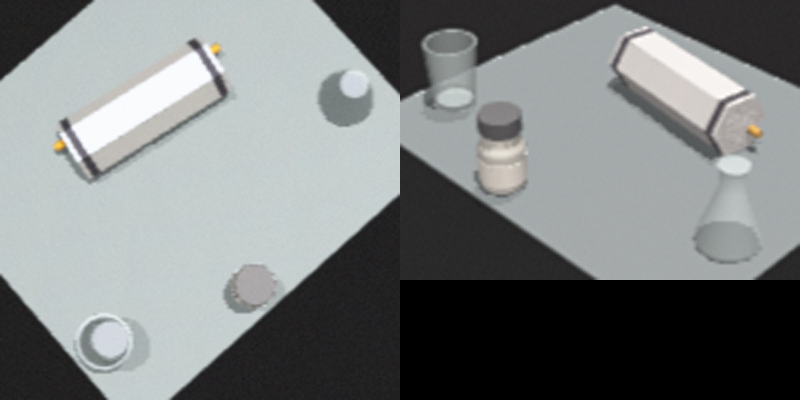

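The crop confirms the white-bodied jar with the grey lid as the reagent. In the side view the visible barb (crop 755,132) sits on the far side from the jar. So the port is low on the far side, and two rolls towards the jar bring it up.

Plan: use both open fingers, lined up along the housing axis, to push the far mid-height corner forwards and upwards. First the turn.

Emit:
{"name": "apply_moves", "arguments": {
  "steps": [
    {"grip": 1,"slide": [0,0,0],"yaw": -1},
    {"grip": 1,"slide": [0,0,0],"yaw": -1},
    {"grip": 1,"slide": [0,0,0],"yaw": -1},
    {"grip": 1,"slide": [0,0,0],"yaw": -1},
    {"grip": 1,"slide": [0,0,0],"yaw": -1},
    {"grip": 1,"slide": [0,0,0],"yaw": -1},
    {"grip": 1,"slide": [0,0,0],"yaw": -1},
    {"grip": 1,"slide": [0,0,0],"yaw": -1}
  ]
}}

```text
clock: 0.9
tool_pos: [165.2, 602.4, 230.6]
tool_rot: [-0.283, 0.959, -0.0, -0.0]
contact_force: [0.3, -0.0, 0.5]
opening: 85.5
gripper_force: 0.0
```

Emit:
{"name": "apply_moves", "arguments": {
  "steps": [
    {"grip": 1,"slide": [-0.2,-0.95,0],"yaw": 0},
    {"grip": 1,"slide": [-0.2,-0.95,0],"yaw": 0},
    {"grip": 1,"slide": [-0.2,-0.95,0],"yaw": 0},
    {"grip": 1,"slide": [-0.2,-0.95,0],"yaw": 0},
    {"grip": 1,"slide": [-0.2,-0.95,0],"yaw": 0},
    {"grip": 1,"slide": [-0.2,-0.95,0],"yaw": 0},
    {"grip": 1,"slide": [-0.2,-0.95,0],"yaw": 0},
    {"grip": 1,"slide": [-0.2,-0.95,0],"yaw": 0}
  ]
}}

```text
clock: 1.7
tool_pos: [383.9, 379.9, 230.9]
tool_rot: [-0.281, 0.96, -0.0, -0.0]
contact_force: [1.0, 0.4, 0.9]
opening: 85.6
gripper_force: 0.0
```

Emit:
{"name": "apply_moves", "arguments": {
  "steps": [
    {"grip": 1,"slide": [-0.2,-0.95,0],"yaw": 0},
    {"grip": 1,"slide": [-0.2,-0.95,0],"yaw": 0},
    {"grip": 1,"slide": [-0.2,-0.95,0],"yaw": 0},
    {"grip": 1,"slide": [-0.2,-0.95,0],"yaw": 0},
    {"grip": 1,"slide": [-0.2,-0.95,0],"yaw": 0},
    {"grip": 1,"slide": [-0.2,-0.95,0],"yaw": 0},
    {"grip": 1,"slide": [-0.2,-0.95,0],"yaw": 0},
    {"grip": 1,"slide": [-0.2,-0.95,0],"yaw": 0}
  ]
}}

```text
clock: 2.5
tool_pos: [601.9, 158.5, 230.7]
tool_rot: [-0.281, 0.96, 0.0, -0.0]
contact_force: [0.6, 0.8, -0.4]
opening: 85.6
gripper_force: 0.0
```

Emit:
{"name": "apply_moves", "arguments": {
  "steps": [
    {"grip": 1,"slide": [-0.06,-0.78,0.9]},
    {"grip": 1,"slide": [-0.06,-0.78,0.9]},
    {"grip": 1,"slide": [-0.06,-0.78,0.9]},
    {"grip": 1,"slide": [-0.06,-0.78,0.9]},
    {"grip": 1,"slide": [0,0,0]}
  ]
}}

```text
validation failed for argument at $.st...
```

```bash
python3 - <<'E'
from h import *
print(read_state()["tool_pos"])
a=grab_frame("wrist");b=grab_frame("top")
c=np.zeros((420,800,3),np.uint8)
c[:300,:400]=cv2.resize(a["color"],(400,300));c[:400,400:]=cv2.resize(b["color"][100:300,170:370],(400,400))
cv2.imwrite("pics/w1.png",c[:,:,::-1])
E
```

```text
[601.86415922 158.54986591 230.74426446]
```

View pics/w1.png

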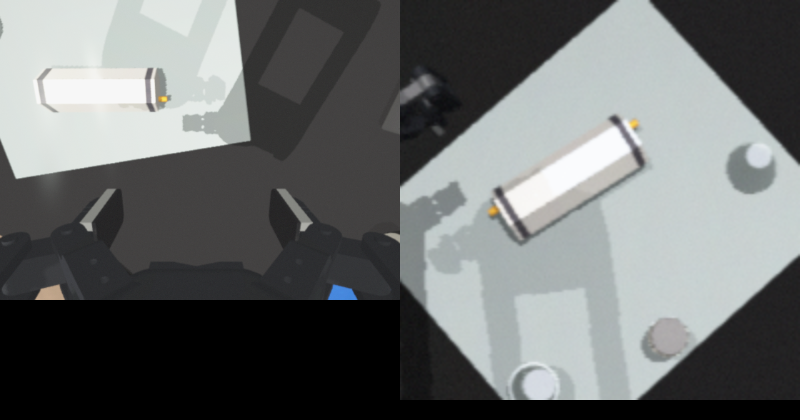

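That call was refused because yaw must be given. The picture shows the housing at (100,90) in the wrist view, parallel to the finger line (row axis), and nothing has moved in the top view. Continuing.

Emit:
{"name": "apply_moves", "arguments": {
  "steps": [
    {"grip": 1,"slide": [-0.06,-0.79,0.9],"yaw": 0},
    {"grip": 1,"slide": [-0.06,-0.79,0.9],"yaw": 0},
    {"grip": 1,"slide": [-0.06,-0.79,0.9],"yaw": 0},
    {"grip": 1,"slide": [-0.06,-0.79,0.9],"yaw": 0},
    {"grip": 1,"slide": [0,0,0],"yaw": 0}
  ]
}}

```text
clock: 3.1
tool_pos: [673.6, 55.7, 78.5]
tool_rot: [-0.28, 0.96, 0.002, -0.006]
contact_force: [-0.8, 1.3, -1.0]
opening: 85.5
gripper_force: 0.0
```

```bash
python3 - <<'E'
from h import *
print(read_state()["tool_pos"])
a=grab_frame("wrist");b=grab_frame("side")
c=np.zeros((420,800,3),np.uint8)
c[:300,:400]=cv2.resize(a["color"],(400,300));c[:400,400:]=cv2.resize(b["color"][120:270,210:360],(400,400))
cv2.imwrite("pics/w2.png",c[:,:,::-1])
C=np.array([624,22.5]);d=np.array([-.8406,-.5417]);u=np.array([.542,-.84])
for e in(1,-1):
  for o,z in((-28.9,29),(-14.4,54)): print(e,o,np.round(np.array(proj(a,[*(C+75*e*u+o*d),z]))*400/560))
E
```

```text
[673.63724793  55.74917104  78.49706706]
1 -28.9 [ 99. 130.]
1 -14.4 [ 83. 115.]
-1 -28.9 [288. 128.]
-1 -14.4 [304. 114.]
```

View pics/w2.png

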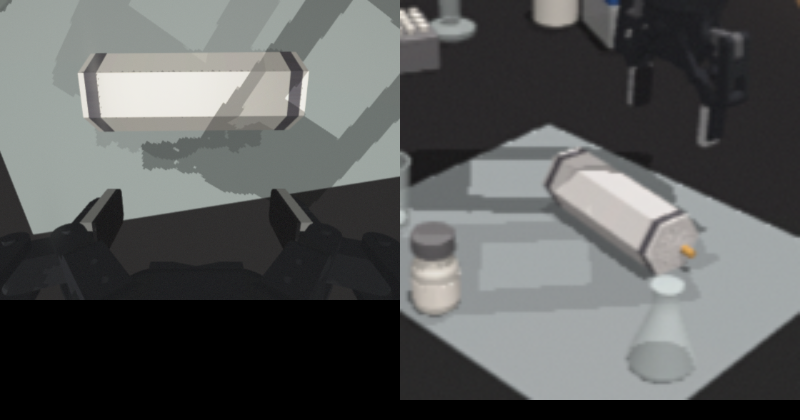

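The wrist view matches the predictions: far corner at row 130, ends at columns 99 and 288, and the fingers are clear behind it. Going down.

Emit:
{"name": "apply_moves", "arguments": {
  "steps": [
    {"grip": 1,"slide": [0,0,0.5],"yaw": 0},
    {"grip": 1,"slide": [0,0,0.5],"yaw": 0},
    {"grip": 1,"slide": [0,0,0.4],"yaw": 0},
    {"grip": 1,"slide": [0,0,0.2],"yaw": 0},
    {"grip": 1,"slide": [0,0,0],"yaw": 0},
    {"grip": 1,"slide": [0,0,0],"yaw": 0}
  ]
}}

```text
clock: 3.8
tool_pos: [678.1, 59.0, 24.4]
tool_rot: [-0.281, 0.96, -0.0, 0.001]
contact_force: [-0.1, -0.8, 0.2]
opening: 85.6
gripper_force: 0.0
```

Emit:
{"name": "apply_moves", "arguments": {
  "steps": [
    {"grip": 1,"slide": [0.1,0,0.2],"yaw": 0},
    {"grip": 1,"slide": [0.2,0,0.2],"yaw": 0},
    {"grip": 1,"slide": [0.15,0,0],"yaw": 0},
    {"grip": 1,"slide": [0.05,0,0],"yaw": 0},
    {"grip": 1,"slide": [0,0,0],"yaw": 0}
  ]
}}

```text
clock: 4.3
tool_pos: [660.4, 47.5, 7.5]
tool_rot: [-0.281, 0.96, 0.0, 0.0]
contact_force: [-0.1, 0.1, 0.3]
opening: 85.6
gripper_force: 0.0
```

```bash
python3 - <<'E'
from h import *
b=grab_frame("side");t=grab_frame("top")
c=np.zeros((400,800,3),np.uint8)
c[:,400:]=cv2.resize(b["color"][150:250,240:340],(400,400));c[:,:400]=cv2.resize(t["color"][120:240,190:310],(400,400))
cv2.imwrite("pics/w3.png",c[:,:,::-1]);print(read_state()["tool_pos"],read_state()["contact_force"])
E
```

```text
[661.07778198  47.74494038   7.7959482 ] [ 0.2876934   0.18739795 -0.71671299]
```

View pics/w3.png

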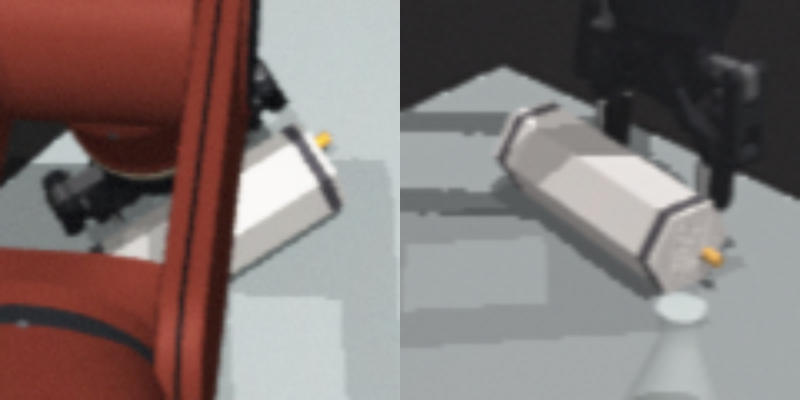

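Fingers are behind the far corner and clear of it, with nothing disturbed: near fingertip at (720,205) in the right half, barb at (712,257). Now push forwards and upwards along the corner's arc.

Emit:
{"name": "apply_moves", "arguments": {
  "steps": [
    {"grip": 1,"slide": [0.1,0,0],"yaw": 0},
    {"grip": 1,"slide": [0.06,0,0],"yaw": 0},
    {"grip": 1,"slide": [0.06,0,-0.08],"yaw": 0},
    {"grip": 1,"slide": [0.06,0,-0.08],"yaw": 0},
    {"grip": 1,"slide": [0.08,0,-0.08],"yaw": 0},
    {"grip": 1,"slide": [0.08,0,-0.07],"yaw": 0},
    {"grip": 1,"slide": [0,0,0],"yaw": 0}
  ]
}}

```text
clock: 5.1
tool_pos: [645.5, 37.9, 20.2]
tool_rot: [-0.281, 0.96, -0.0, -0.0]
contact_force: [1.5, 0.8, 1.8]
opening: 85.7
gripper_force: 0.8
```

```bash
cat > look.py <<'E'
from h import *
import sys
b=grab_frame("side");t=grab_frame("top")
c=np.zeros((400,800,3),np.uint8)
c[:,400:]=cv2.resize(b["color"][150:250,225:325],(400,400));c[:,:400]=cv2.resize(t["color"][130:290,190:350],(400,400))
cv2.imwrite(f"pics/{sys.argv[1]}.png",c[:,:,::-1]);print(read_state()["tool_pos"],read_state()["contact_force"])
E
python3 look.py w4
```

```text
[645.36625085  38.12397801  19.57276926] [1.26605614 0.16956288 0.4449464 ]
```

View pics/w4.png

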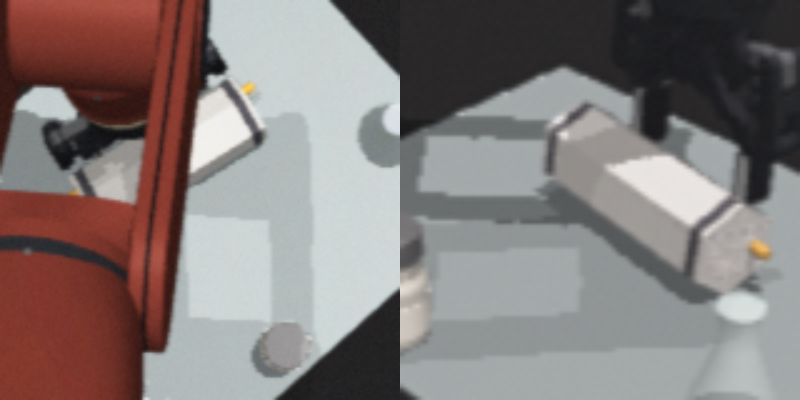

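The housing is tipping as planned, about 20° with the barb now higher at (760,248), and the jar and flask are untouched. Continue over the balance point.

Emit:
{"name": "apply_moves", "arguments": {
  "steps": [
    {"grip": 1,"slide": [0.06,0,-0.06],"yaw": 0},
    {"grip": 1,"slide": [0.06,0,-0.05],"yaw": 0},
    {"grip": 1,"slide": [0.06,0,-0.04],"yaw": 0},
    {"grip": 1,"slide": [0.06,0,-0.03],"yaw": 0},
    {"grip": 1,"slide": [0.05,0,-0.02],"yaw": 0},
    {"grip": 1,"slide": [0,0,0],"yaw": 0},
    {"grip": 1,"slide": [0,0,0],"yaw": 0},
    {"grip": 1,"slide": [0,0,0],"yaw": 0}
  ]
}}

```text
clock: 6.0
tool_pos: [636.1, 32.2, 27.7]
tool_rot: [-0.281, 0.96, 0.0, 0.0]
contact_force: [-0.0, 0.2, 0.8]
opening: 85.2
gripper_force: 0.0
```

```bash
python3 look.py w5
```

```text
[636.09709325  32.16357522  27.64510387] [ 1.46814267 -0.85577583 -0.0696427 ]
```

View pics/w5.png

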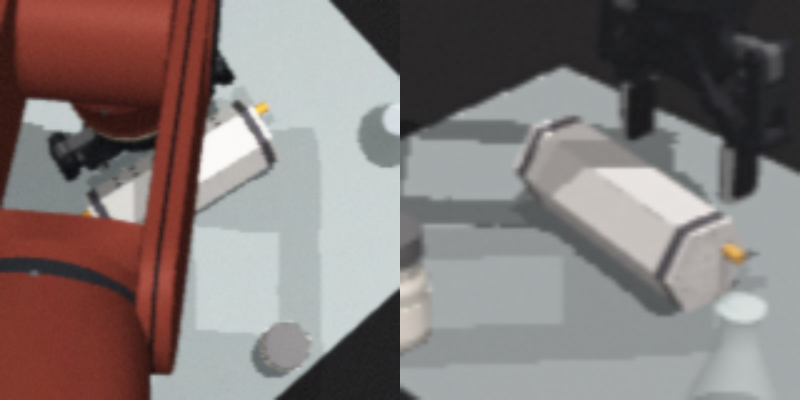

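It has settled one face on: the barb (735,252) is now up-right of the end's centre, and the port's screws show on the far upper slope in the top view (210,110). Back off, go down, and check for slip by the barb.

Emit:
{"name": "apply_moves", "arguments": {
  "steps": [
    {"grip": 1,"slide": [-0.25,0,0],"yaw": 0},
    {"grip": 1,"slide": [0,0,0.2],"yaw": 0},
    {"grip": 1,"slide": [0,0,0.2],"yaw": 0},
    {"grip": 1,"slide": [0,0,0.1],"yaw": 0},
    {"grip": 1,"slide": [0,0,0],"yaw": 0},
    {"grip": 1,"slide": [0,0,0],"yaw": 0}
  ]
}}

```text
clock: 6.7
tool_pos: [644.1, 37.5, 7.2]
tool_rot: [-0.281, 0.96, 0.0, -0.0]
contact_force: [0.4, 0.7, 0.2]
opening: 85.4
gripper_force: 0.0
```

```bash
python3 - <<'E'
from h import *
C=np.array([624,22.5]);d=np.array([-.8406,-.5417]);u=np.array([.542,-.84])
t=grab_frame("top");hsv=cv2.cvtColor(t["color"],cv2.COLOR_RGB2HSV)
m=cv2.inRange(hsv,(12,150,100),(30,255,255));m[:, :190]=0;m[:,320:]=0;m[:140]=0;m[240:]=0
n,_,st,ce=cv2.connectedComponentsWithStats(m)
for i in range(1,n):
  p=ray(t,*ce[i],36)[:2]-C;print(st[i,4],ce[i].round(1),"s",p@d,"u",p@u)
p=read_state()["tool_pos"];print(p,"tool s",(p[:2]-C)@d,(p[:2]-C)@u)
E
```

```text
10 [294.2 173. ] s 17.050802257577352 u 81.61668637710463
[644.47350081  37.43449996   7.64429704] tool s -25.300043411712885 -1.448342525091462
```

No slip: the barb is at s = 17.1 against 16.8 expected. Second roll, same path.

Emit:
{"name": "apply_moves", "arguments": {
  "steps": [
    {"grip": 1,"slide": [0.23,0,0],"yaw": 0},
    {"grip": 1,"slide": [0.1,0,0],"yaw": 0},
    {"grip": 1,"slide": [0.06,0,0],"yaw": 0},
    {"grip": 1,"slide": [0.06,0,-0.08],"yaw": 0},
    {"grip": 1,"slide": [0.06,0,-0.08],"yaw": 0},
    {"grip": 1,"slide": [0.08,0,-0.08],"yaw": 0},
    {"grip": 1,"slide": [0.08,0,-0.07],"yaw": 0},
    {"grip": 1,"slide": [0,0,0],"yaw": 0}
  ]
}}

```text
clock: 7.55
tool_pos: [621.9, 22.7, 20.8]
tool_rot: [-0.281, 0.96, -0.0, 0.0]
contact_force: [1.3, 0.8, 1.3]
opening: 85.6
gripper_force: 1.0
```

Emit:
{"name": "apply_moves", "arguments": {
  "steps": [
    {"grip": 1,"slide": [0.06,0,-0.06],"yaw": 0},
    {"grip": 1,"slide": [0.06,0,-0.05],"yaw": 0},
    {"grip": 1,"slide": [0.06,0,-0.04],"yaw": 0},
    {"grip": 1,"slide": [0.06,0,-0.03],"yaw": 0},
    {"grip": 1,"slide": [0.05,0,-0.02],"yaw": 0},
    {"grip": 1,"slide": [0,0,0],"yaw": 0},
    {"grip": 1,"slide": [0,0,0],"yaw": 0},
    {"grip": 1,"slide": [0,0,0],"yaw": 0}
  ]
}}

```text
clock: 8.35
tool_pos: [612.2, 16.8, 28.0]
tool_rot: [-0.281, 0.96, 0.0, -0.0]
contact_force: [0.5, -0.4, 0.6]
opening: 85.9
gripper_force: 0.0
```

Emit:
{"name": "apply_moves", "arguments": {
  "steps": [
    {"grip": 1,"slide": [-0.5,0,0],"yaw": 0},
    {"grip": 1,"slide": [-0.5,0,0],"yaw": 0},
    {"grip": 1,"slide": [-0.5,0,-0.5],"yaw": 0},
    {"grip": 1,"slide": [-0.5,0,-0.8],"yaw": 0},
    {"grip": 1,"slide": [0,0.5,-0.8],"yaw": 0},
    {"grip": 1,"slide": [0,0.8,-0.8],"yaw": 0},
    {"grip": 1,"slide": [0,0.8,-0.8],"yaw": 0},
    {"grip": 1,"slide": [0,0.8,0],"yaw": 0}
  ]
}}

```text
clock: 9.15
tool_pos: [619.7, 159.0, 182.4]
tool_rot: [-0.281, 0.96, -0.001, 0.005]
contact_force: [1.0, -0.7, 0.9]
opening: 85.3
gripper_force: 0.0
```

Emit:
{"name": "apply_moves", "arguments": {
  "steps": [
    {"grip": 1,"slide": [0,0.9,0],"yaw": 0},
    {"grip": 1,"slide": [0,0.9,0],"yaw": 0},
    {"grip": 1,"slide": [0,0.9,0],"yaw": 0},
    {"grip": 1,"slide": [0,0.9,0],"yaw": 0},
    {"grip": 1,"slide": [0,0.5,0],"yaw": 0},
    {"grip": 1,"slide": [0,0,0],"yaw": 0},
    {"grip": 1,"slide": [0,0,0],"yaw": 0}
  ]
}}

```text
clock: 9.85
tool_pos: [528.4, 295.9, 176.1]
tool_rot: [-0.282, 0.959, -0.0, 0.0]
contact_force: [0.3, -0.1, 0.4]
opening: 85.7
gripper_force: 0.0
```

```bash
python3 - <<'E'
from h import *
b=grab_frame("side");t=grab_frame("top")
c=np.zeros((400,800,3),np.uint8)
c[:,400:]=cv2.resize(b["color"][160:280,190:310],(400,400));c[:,:400]=cv2.resize(t["color"][140:340,190:390],(400,400))
cv2.imwrite("pics/w6.png",c[:,:,::-1])
C=np.array([624,22.5]);d=np.array([-.8406,-.5417]);u=np.array([.542,-.84])
hsv=cv2.cvtColor(t["color"],cv2.COLOR_RGB2HSV)
m=cv2.inRange(hsv,(12,150,100),(30,255,255));m[:, :190]=0;m[:,330:]=0;m[:140]=0;m[250:]=0
n,_,st,ce=cv2.connectedComponentsWithStats(m)
for i in range(1,n):
  p=ray(t,*ce[i],43)[:2]-C;print(st[i,4],ce[i].round(1),"s",p@d,"u",p@u)
E
```

```text
12 [305.4 189.8] s 57.97957648145688 u 81.70546828173426
14 [233.9 234.1] s 57.58336723453432 u -82.2400913055855
```

View pics/w6.png

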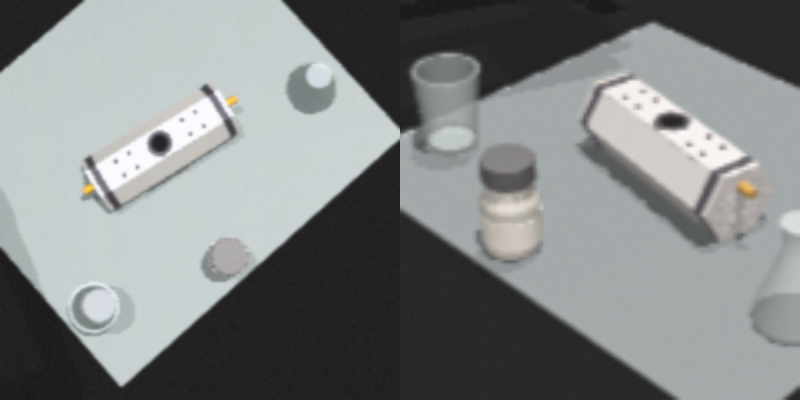

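The port (160,143 in the top view, 671,121 in the side view) is on top between its screw groups. The barbs are at s ≈ 57.8 against 57.7 expected. The beaker, flask and jar stand where they did, and the arm is clear.

```bash
python3 -c "from plant import hand_in; print(hand_in())"
```

```text
the job is handed in; nothing more can be done
None
```

I rolled the housing two faces towards the jar; it now lies on the mat with its port face up, the beaker, flask and jar are undisturbed, and I handed the job in just after 9.9 s on the robot's clock (hand-in returned no verdict).

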